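Find the red stopper in the wine-maker's tubs

ROBOT

A 7-joint arm with a two-finger parallel gripper is mounted at the origin on the work surface. World frame = base frame: x ahead of the robot, y to its left, z up, the work surface at z = 0. Lengths are in m, angles in rad, forces in N, time in s.
With the tool pointing down it reaches from about 0.425 to 0.875 m from the base axis. Payload 4.7 kg.
Tool frame: the origin (TCP) lies between the finger pads; the fingertips stand 8 mm ahead of it and the grasp point (between the pads) lies 11 mm behind it; z points along the fingers, y is the direction in which the jaws open and shut (so a half turn about z gives the same grasp; the last joint's range is limited). The gripper opens to 87 mm and grips with 3 to 60 N. Pads are 19 mm wide; open, the fingers measure 117 mm over their backs; the gripper's body (75 mm by 190 mm) begins 51 mm behind the grasp point.
Start: joints at [-1.167, 0.321, -0.07, 1.45, 0.023, 1.371, -0.057], TCP at [0.247, 0.601, 0.231] pointing down, gripper open.
Joint ranges: [-2.86, 2.86], [-0.3, 2.09], [-1.38, 1.24], [0.06, 2.45], [-1.56, 4.7], [0.09, 2.05], [-2.69, 2.69]. Speed limits (rad/s): [2.57, 2.57, 3.14, 3.14, 3.14, 3.14, 3.14].

INTERFACE

Orientations are given as a 3x3 rotation matrix whose columns are the frame's x, y, z axes.
In Python, from bench import sense, vision, robot gives the robot as it stands.
- The arm moves only by the shell command python3 -m crank 'ROWS'. ROWS is JSON, one flat list of numbers, 7 for each row, row after row: the shift along the world's x, y, z in cm, then the turn, a rotation vector about the world's x, y, z in degrees, then the closure in counts, from 0 (fully open) to 255 (shut). In form: [dx, dy, dz, rx, ry, rz, claw, dx, dy, dz, rx, ry, rz, claw, ...]. A call has 1 to 12 rows; each row shifts and turns the commanded pose from where the row before left it; what a row does not reach is not made up. A row lasts 1/8 s, in which the tool goes at most 62.5 mm and 10.7 degrees, less where a joint would pass 70% of its speed; a pose out of reach is approached as far as the arm can. A call with a gripper value outside its range is refused whole. The fingers move at their own pace and stop on an object; the grip force is fixed at half the most. Time passes only in rows, so rows that do not move let the fingers close. It gives the time, the measured TCP pose, the force and the opening at its end, in the units of the state.
- sense(): the state, without advancing time (a new reading comes with each control period).
- vision.snapshot(name): name is "scene" or "top" or "wrist"; returns a dict with "frame" (384x512x3 uint8, red, green, blue), "intrinsics" (3x3 intrinsics, pixels), "origin" and "attitude" of the camera in the world; the wrist camera has in their place "T_tool_cam" (4x4, takes a point from camera to tool coordinates, whose origin is the TCP and whose axes are the flange's). Camera axes: x right, y up, looking along -z (the intrinsics and any distortion apply to the point x, -y, -z); pixel columns grow to the right and rows downward; lengths in m; the calibration is good to about 2 mm. The wrist camera is an equidistant fisheye: a pixel r from the principal point sees the ray r / f radians off the axis. A picture is of the moment at which its call begins: read the wrist's pose just before it. There is no depth.
- robot.close_job(): hands the job in, once; it reports no verdict.
Trained networks look in the newest picture that a camera, given by its name, has taken for a name from the list of things; names that differ only in an ending like _2 or _b are one class to them, and where a whole thing is asked for, a point or a joint stands for the part that bears it (a point fixed in the world has none). Each returns a list of dicts, best first, with "confidence" (0 to 1); they miss things now and then, are a little off and sometimes report something else, mostly with a low value. They report only what shows in the picture. A call takes as long as a camera call.
- vision.trace(camera, query): "pixels" (384x512 bool, what is visible of it) and "rect" ([left, top, right, bottom] in pixels, round what is visible of it).
The state is a dict: "clock": time; "joint_positions": joint angles; "qd": joint speeds; "effort": joint torques, N m; "eef_pos": TCP position; "ee_rot": TCP orientation; "wrist_force": force on the tool from outside, world axes, zero at the start; "torque": the same for the moment, N m; "grip_width": opening from 0.0 (shut) to 1.0 (fully open).
Only numpy, scipy, OpenCV 4.12 (cv2) and the standard library are available. Lean on these libraries where they do the work, as an engineer would, in place of code of your own. Each camera call takes 0.05 s, during which the arm holds its last target. There are 200 camera calls.

TASK

One of the three lidded white tubs on the wooden board holds a red jar stopper. Lift off lids to find it (opened lids can stay off, lying on the bench), then stand the red stopper upright in the steel tray and let go. Leave the dark jar where it stands.

Things in the scene. Friction and masses are not known exactly. Their poses are not given: they have to be found in the camera images.
- rack: Fixed wooden board, 130 (x) x 400 (y) x 12 mm, origin under its centre on the bench, z up. 3 fixed round white tubs on it at x = 0, y = 134, 0, -134 mm: 120 wide, inside 110, floor 17 and rim 72 above the bench. On each rests a loose centred white lid, 80 g: disc 126 wide, top face at 78, round grey knob 24 wide, 36 tall on top; 4 mm deep plug below, on which it stands when laid on the bench.
- red_stopper: Loose red jar stopper, 50 g, upright within 12 mm of the middle of one of the three tubs, under the lid; the others hold a green stopper and a brass fitting. Tapered plug, 34 mm wide at the foot to 40, 20 mm tall, with a round grip on top 26 mm wide and 30 mm tall (50 mm in all). Origin: centre of its underside; z up its axis.
- tray: Loose square steel tray, 130 x 130 mm outside, 18 mm tall, walls and floor 4 mm thick, open on top, lying flat on the bench to the left or right of the tubs. Origin: centre of its underside; z up.
- jar: Bystander: dark glass jar with red cap, 90 mm in diameter, 130 mm tall, 0.6 kg, standing loose on the bench on the opposite side to the tray. Origin: centre of its underside; z up.

How it is judged:
On the way:
1. the red stopper is lifted out of its tub (z of red_stopper in the frame of rack above 0.07 m), for 0.1 s.
At the end, for the whole second after the job is handed in: The red stopper stands at rest on the floor of the steel tray (within 65 mm of its centre, anywhere inside the walls), upright within 10 degrees, and the tray lies flat on the bench (within 6 degrees, raised less than 10 mm) (horizontal distance between red_stopper and tray below 0.065 m and z of red_stopper in the frame of tray between -0.003 and 0.012 m and angle between red_stopper's own z axis and vertical below 0.17 rad and angle between tray's own z axis and vertical below 0.1 rad and height (world z) of tray below 0.01 m and linear speed of red_stopper below 0.02 m/s); the robot touches nothing.
It fails at once if the dark jar is moved more than 30 mm or tipped over (distance of jar from where it was at the start of the episode above 0.03 m or angle between jar's own z axis and vertical above 0.35 rad).
It also fails if it takes over 72 s, if anything falls off the work surface, if the arm or the gripper's body presses on something with over 40 N, if the wrist force passes 120 N, or if a joint passes its speed limit or range.

## Working session

There is one attempt and no reset: what is moved stays moved. The work goes in short steps, Python scripts to look and compute and a shell command to move; the robot and the scene stay as the last step left them, time stands still between calls to the robot, and variables do not carry over. Pictures are saved under pics/ and viewed, about 8 in all and at most 12, crops included, and the job is handed in when it is done.

```bash
mkdir -p pics
cat > h.py <<'E'
import numpy as np, cv2
from bench import sense, vision, robot
def ray(s,uv):
    K=np.array(s["intrinsics"]);d=np.linalg.inv(K)@[uv[0],uv[1],1]
    d=np.array([d[0],-d[1],-d[2]]);A=np.array(s["attitude"]);A=A if A.shape==(3,3) else None
    return np.array(s["origin"]),A@d
def onplane(s,uv,z):
    o,d=ray(s,uv);return o+d*(z-o[2])/d[2]
def cen(m):
    v,u=np.nonzero(m);return u.mean(),v.mean()
def save(n,s): cv2.imwrite(f"pics/{n}.png",s["frame"][:,:,::-1])
E
python3 - <<'E'
from h import *
st=sense();print({k:np.round(v,3).tolist() for k,v in st.items() if k in("clock","eef_pos","ee_rot","grip_width","wrist_force")})
fr=[]
for c in("top","scene"):
    s=vision.snapshot(c);fr.append(s["frame"])
    print(c,np.round(s["origin"],3),np.round(s["attitude"],2).tolist(),np.round(s["intrinsics"],1).tolist(),[k for k in s])
    for q,z in(("rack",.012),("tray",.018),("jar",.13),("red_stopper",.05)):
        for d in vision.trace(c,q)[:3]:
            r=d["rect"];print(q,round(d["confidence"],2),np.round(r,0),np.round(onplane(s,cen(d["pixels"]),z),3))
f=np.vstack(fr)
cv2.imwrite("pics/a.png",cv2.resize(np.hstack(fr),(800,300))[:,:,::-1])
cv2.imwrite("pics/top.png",fr[0][:,:,::-1])
E
```

```text
{'clock': 0.0, 'eef_pos': [0.247, 0.601, 0.229], 'ee_rot': [[-0.925, 0.38, -0.001], [0.38, 0.925, -0.002], [-0.0, -0.002, -1.0]], 'wrist_force': [0.011, 0.667, 1.272], 'grip_width': 0.999}
top [ 0.407 -0.017  1.222] [[-0.01, 0.99, -0.14], [-1.0, -0.01, -0.01], [-0.01, 0.14, 0.99]] [[497.9, 0.0, 250.9], [0.0, 497.9, 190.5], [0.0, 0.0, 1.0]] ['frame', 'intrinsics', 'origin', 'attitude']
rack 0.89 [146. 156. 312. 218.] [0.566 0.049 0.012]
tray 0.59 [ 63. 214. 128. 279.] [0.446 0.371 0.018]
jar 0.77 [384. 221. 427. 257.] [ 0.455 -0.34   0.13 ]
scene [ 1.179 -0.2    1.16 ] [[0.29, -0.82, 0.49], [0.96, 0.24, -0.16], [0.01, 0.51, 0.86]] [[467.5, 0.0, 249.2], [0.0, 467.5, 186.7], [0.0, 0.0, 1.0]] ['frame', 'intrinsics', 'origin', 'attitude']
rack 0.72 [196. 178. 341. 250.] [0.628 0.036 0.012]
tray 0.94 [329. 121. 381. 157.] [0.454 0.367 0.018]
jar 0.8 [ 92. 169. 128. 212.] [ 0.502 -0.355  0.13 ]
```

View pics/top.png

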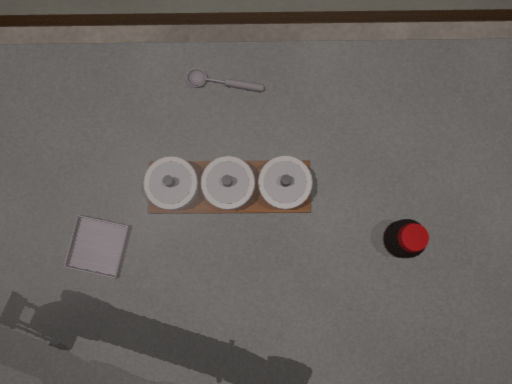

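Run:
```python
from h import *
s=vision.snapshot("top");f=s["frame"];g=cv2.cvtColor(f,cv2.COLOR_RGB2GRAY)
c=cv2.HoughCircles(cv2.resize(g,None,fx=3,fy=3,interpolation=cv2.INTER_CUBIC),cv2.HOUGH_GRADIENT,1,120,param1=120,param2=25,minRadius=70,maxRadius=90)
for u,v,r in c[0]: print("lid",u/3,v/3,r/3,onplane(s,((u-1)/3,(v-1)/3),.077).round(4))
for u0,v0 in((168,181),(227,181),(286,181)):
    w=g[v0-9:v0+10,u0-9:u0+10].astype(int);m=w<(w.min()+w.max())/2
    a,b=cen(m);p=(a+u0-9,b+v0-9);print("knob",np.round(p,1),m.sum(),onplane(s,p,.105).round(4))
d=vision.trace("top","tray")[0]["pixels"].astype(np.uint8)
r=cv2.minAreaRect(cv2.findContours(d,0,2)[0][0]);print(r)
for p in cv2.boxPoints(r):print(onplane(s,p,.018).round(3))
print(onplane(s,r[0],.018),"board",[onplane(s,p,.012).round(3) for p in((149,213),(311,213),(149,161),(311,161))])
print("utensil",[onplane(s,p,.01).round(3) for p in((190,80),(263,88))], "edge",onplane(s,(250,40),0))
```

```text
lid 284.83334 182.5 26.766668 [ 0.5904 -0.082   0.077 ]
lid 227.83333 182.83333 26.933334 [0.5906 0.0507 0.077 ]
lid 170.5 183.5 27.066666 [0.59   0.1847 0.077 ]
knob [169.9 180.9] 135 [0.5908 0.1804 0.105 ]
knob [228.4 180.6] 130 [0.5904 0.0471 0.105 ]
knob [286.1 180.5] 116 [ 0.5897 -0.0842  0.105 ]
((96.288818359375, 246.17147827148438), (56.803688049316406, 55.104251861572266), 12.26477336883545)
[0.397 0.45  0.018]
[0.527 0.428 0.018]
[0.497 0.291 0.018]
[0.368 0.315 0.018]
[0.44663318 0.37107541 0.018     ] board [array([0.527, 0.247, 0.012]), array([ 0.524, -0.149,  0.012]), array([0.656, 0.25 , 0.012]), array([ 0.653, -0.152,  0.012])]
utensil [array([0.866, 0.151, 0.01 ]), array([ 0.843, -0.035,  0.01 ])] edge [ 0.97661535 -0.00260022  0.        ]
```

```bash
python3 -m crank '[2.86,-3.48,0,0,0,1.86,0, 2.86,-3.48,0,0,0,1.86,0, 2.86,-3.48,0,0,0,1.86,0, 2.86,-3.48,0,0,0,1.86,0, 2.86,-3.48,0,0,0,1.86,0, 2.86,-3.48,0,0,0,1.86,0, 2.86,-3.48,0,0,0,1.86,0, 2.86,-3.48,0,0,0,1.86,0, 2.86,-3.48,0,0,0,1.86,0, 2.86,-3.48,0,0,0,1.86,0, 2.86,-3.48,0,0,0,1.86,0, 2.86,-3.48,0,0,0,1.86,0]'; python3 -m crank '[0,0,0,0,0,0,0, 0,0,0,0,0,0,0]'
```

```text
clock: 2.1
eef_pos: [0.5911, 0.1826, 0.2308]
ee_rot: [[-1.0, -0.001, 0.0], [-0.001, 1.0, 0.0], [-0.0, 0.0, -1.0]]
wrist_force: [1.0, -0.2, 0.9]
grip_width: 1.0
clock: 2.35
eef_pos: [0.5899, 0.1843, 0.2305]
ee_rot: [[-1.0, 0.0, -0.001], [0.0, 1.0, 0.001], [0.001, 0.001, -1.0]]
wrist_force: [-1.4, -0.4, 0.3]
grip_width: 0.998
```

```bash
python3 -m crank '[0,0,-4,0,0,0,0, 0,0,-4,0,0,0,0, 0,0,-4,0,0,0,0, 0,0,-2,0,0,0,0, 0,0,0,0,0,0,0, 0,0,0,0,0,0,255, 0,0,0,0,0,0,255, 0,0,0,0,0,0,255, 0,0,0,0,0,0,255, 0,0,0,0,0,0,255, 0,0,0,0,0,0,255]'
python3 -m crank '[0,0,2,0,0,0,255, 0,0,3,0,0,0,255, 0,0,3,0,0,0,255, 0,0,0,0,0,0,255]'
```

```text
clock: 3.72
eef_pos: [0.5902, 0.1836, 0.0906]
ee_rot: [[-1.0, 0.0, -0.0], [0.0, 1.0, 0.0], [0.0, 0.0, -1.0]]
wrist_force: [0.6, -0.1, 0.4]
grip_width: 0.4
clock: 4.22
eef_pos: [0.5924, 0.1842, 0.1748]
ee_rot: [[-1.0, 0.0, 0.006], [0.0, 1.0, 0.003], [-0.006, 0.003, -1.0]]
wrist_force: [0.6, 0.3, -0.4]
grip_width: 0.26
```

Run:
```python
from h import *
a=vision.snapshot("scene");b=vision.snapshot("wrist")
t=vision.trace("scene","red_stopper");print([(d["confidence"],d["rect"]) for d in t[:2]])
cv2.imwrite("pics/b.png",np.hstack([cv2.resize(a["frame"][100:292,150:406],(400,300)),cv2.resize(b["frame"],(400,300))])[:,:,::-1])
```

```text
[]
```

View pics/b.png

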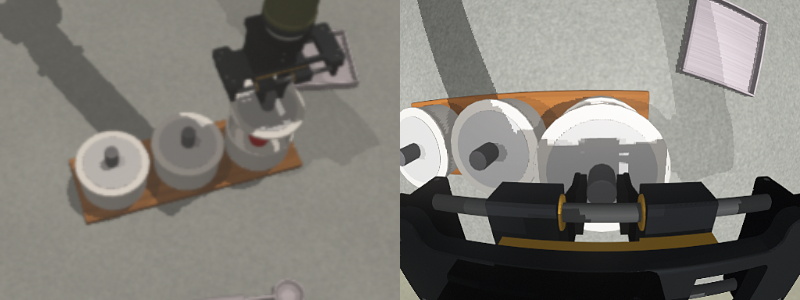

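```bash
python3 -m crank '[0,0,0,0,0,0,255, -3,0,0,0,0,0,255, -4,0,0,0,0,0,255, -4,0,0,0,0,0,255, -4,0,0,0,0,0,255, 0,0,0,0,0,0,255, 0,0,-3,0,0,0,255, 0,0,-3,0,0,0,255, 0,0,-3,0,0,0,255, 0,0,-2,0,0,0,255, 0,0,0,0,0,0,255]'
python3 - <<'E'
from h import *
for c in("top","scene"):
  s=vision.snapshot(c)
  t=vision.trace(c,"red_stopper");print(c,[(d["confidence"],d["rect"],onplane(s,cen(d["pixels"]),.06)) for d in t[:2]])
  save("c_"+c,s)
a=cv2.imread("pics/c_top.png")[130:300,60:320];b=cv2.imread("pics/c_scene.png")[100:292,150:406]
cv2.imwrite("pics/c.png",np.hstack([cv2.resize(a,(400,262)),cv2.resize(b,(400,262))]))
E
```

```text
clock: 5.75
eef_pos: [0.4395, 0.1826, 0.0587]
ee_rot: [[-1.0, 0.001, -0.003], [0.001, 1.0, -0.002], [0.003, -0.002, -1.0]]
wrist_force: [-0.4, -0.2, 0.0]
grip_width: 0.26
top [(0.48, [164.3, 180.5, 180.9, 195.3], array([0.5838955 , 0.18806025, 0.06      ]))]
scene [(0.45, [307.3, 176.5, 323.1, 191.4], array([0.59732866, 0.18283872, 0.06      ]))]
```

View pics/c.png

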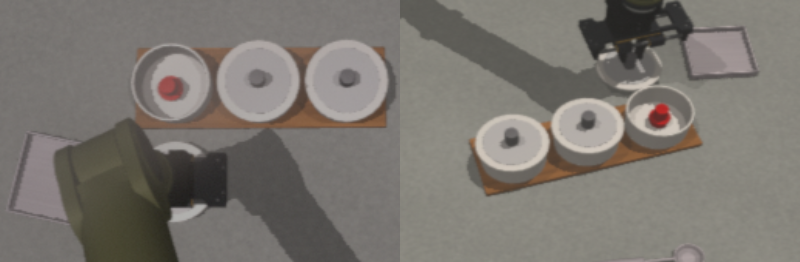

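```bash
python3 -m crank '[0,0,-1,0,0,0,255, 0,0,-1,0,0,0,255, 0,0,0,0,0,0,255]';python3 -m crank '[0,0,-0.7,0,0,0,255, 0,0,0,0,0,0,255]'
```

```text
clock: 6.32
eef_pos: [0.4416, 0.184, 0.0419]
ee_rot: [[-1.0, 0.0, 0.002], [0.0, 1.0, 0.001], [-0.002, 0.001, -1.0]]
wrist_force: [-1.3, -0.5, 8.7]
grip_width: 0.264
clock: 6.58
eef_pos: [0.4437, 0.184, 0.038]
ee_rot: [[-1.0, 0.001, 0.006], [0.001, 1.0, 0.002], [-0.006, 0.002, -1.0]]
wrist_force: [-4.7, -5.6, 29.3]
grip_width: 0.264
```

Run:
```python
from h import *
# triangulate stopper from saved-style views
O=[];D=[];
for c in("top","scene"):
  s=vision.snapshot(c);f=s["frame"].astype(int)
  m=(f[...,0]>90)&(f[...,1]<f[...,0]*.5)&(f[...,2]<f[...,0]*.5)
  w=np.zeros_like(m)
  w[(slice(165,205),slice(150,195)) if c=="top" else (slice(165,200),slice(295,335))]=1
  v,u=np.nonzero(m&w);r=m&w
  print(c,r.sum(),u.min(),u.max(),v.min(),v.max(),onplane(s,cen(r),.045).round(4))
  top=r if 1 else r
  for row in np.unique(v):print(row,u[v==row].min(),u[v==row].max(),end="; ")
  print()
  o,d=ray(s,cen(r));O.append(o);D.append(d/np.linalg.norm(d))
P=[np.eye(3)-np.outer(d,d) for d in D]
x=np.linalg.solve(sum(P),sum(p@o for p,o in zip(P,O)));print(x.round(4),[np.linalg.norm(p@(x-o)).round(4) for p,o in zip(P,O)])
```

```text
Traceback (most recent call last):
ValueError: zero-size array to reduction operation minimum which has no identity
```

```bash
python3 -m crank '[0,0,0.5,0,0,0,255, 0,0,0,0,0,0,0, 0,0,0,0,0,0,0, 0,0,0,0,0,0,0, 0,0,0,0,0,0,0, 0,0,4,0,0,0,0, 0,0,5,0,0,0,0, 0,0,5,0,0,0,0, 0,0,3,0,0,0,0, 0,0,0,0,0,0,0]'
cat > m.py <<'E'
from h import *
O=[];D=[];C=[]
for c in("top","scene"):
  s=vision.snapshot(c);f=s["frame"].astype(int);save("d_"+c,s)
  m=(f[...,0]>70)&(f[...,1]<f[...,0]*.65)&(f[...,2]<f[...,0]*.65)&(f[...,1]-f[...,2]<12)
  w=np.zeros_like(m)
  w[(slice(165,205),slice(150,195)) if c=="top" else (slice(165,205),slice(295,335))]=1
  r=m&w;v,u=np.nonzero(r)
  print(c,r.sum(),u.min(),u.max(),v.min(),v.max(),onplane(s,cen(r),.045).round(4))
  for row in np.unique(v):print(row,u[v==row].min(),u[v==row].max(),end="; ")
  print()
  o,d=ray(s,cen(r));O.append(o);D.append(d/np.linalg.norm(d))
P=[np.eye(3)-np.outer(d,d) for d in D]
x=np.linalg.solve(sum(P),sum(p@o for p,o in zip(P,O)));print(x.round(4))
a=cv2.imread("pics/d_top.png")[150:220,140:220];b=cv2.imread("pics/d_scene.png")[150:220,275:355]
cv2.imwrite("pics/d.png",np.hstack([cv2.resize(a,(400,350)),cv2.resize(b,(400,350))]))
E
python3 m.py
```

```text
clock: 7.88
eef_pos: [0.4418, 0.1844, 0.2112]
ee_rot: [[-1.0, 0.0, 0.005], [0.0, 1.0, 0.003], [-0.005, 0.003, -1.0]]
wrist_force: [0.0, -0.1, 0.1]
grip_width: 0.996
top 137 163 177 180 194 [0.5857 0.193  0.045 ]
180 168 173; 181 166 173; 182 165 173; 183 164 173; 184 164 173; 185 164 173; 186 163 173; 187 163 173; 188 163 177; 189 164 171; 190 164 177; 191 164 176; 192 165 176; 193 166 175; 194 168 173; 
scene 182 309 322 176 193 [0.5893 0.1865 0.045 ]
176 315 319; 177 314 320; 178 313 321; 179 313 321; 180 312 321; 181 311 321; 182 310 321; 183 310 321; 184 309 322; 185 309 322; 186 309 322; 187 310 322; 188 310 321; 189 310 321; 190 311 320; 191 311 319; 192 312 318; 193 315 316; 
[0.586  0.1916 0.0382]
```

View pics/d.png

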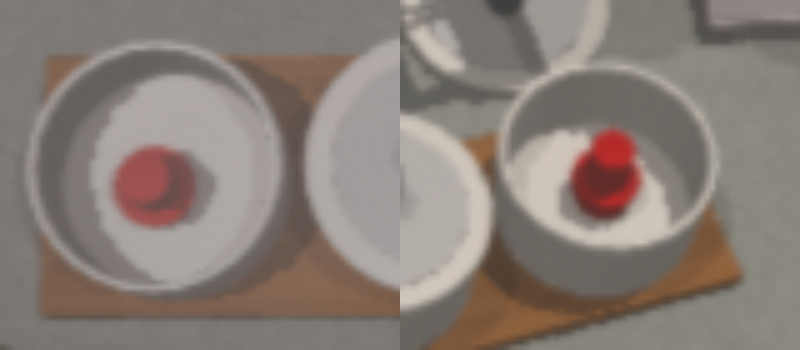

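Run:
```python
from h import *
a=vision.snapshot("top");b=vision.snapshot("scene")
for s,p,z in((a,(168.7,184.1),.067),(a,(170.7,186.9),.034),(b,(317.3,179.3),.067),(b,(315.7,186),.031)):print(onplane(s,p,z).round(4))
```

```text
[0.5894 0.1898 0.067 ]
[0.5877 0.1908 0.034 ]
[0.5864 0.1888 0.067 ]
[0.5864 0.1892 0.031 ]
```

```bash
python3 -m crank '[3.7,0.15,0,0,0,0,105, 3.7,0.15,0,0,0,0,105, 3.7,0.15,0,0,0,0,105, 3.6,0.15,0,0,0,0,105, 0,0,0,0,0,0,105, 0,0,-4,0,0,0,105, 0,0,-4,0,0,0,105, 0,0,0,0,0,0,105, 0,0,0,0,0,0,105]'
```

```text
clock: 9.2
eef_pos: [0.5873, 0.1899, 0.1297]
ee_rot: [[-1.0, -0.0, 0.001], [-0.0, 1.0, 0.0], [-0.001, 0.0, -1.0]]
wrist_force: [-0.8, -0.1, 0.7]
grip_width: 0.589
```

```bash
python3 -m crank '[0,0,-3,0,0,0,105, 0,0,-3,0,0,0,105, 0,0,-2,0,0,0,105, 0,0,0,0,0,0,105, 0,0,0,0,0,0,255, 0,0,0,0,0,0,255, 0,0,0,0,0,0,255, 0,0,0,0,0,0,255, 0,0,0,0,0,0,255, 0,0,0,0,0,0,255]'
python3 -m crank '[0,0,1,0,0,0,255, 0,0,3,0,0,0,255, 0,0,4,0,0,0,255, 0,0,4,0,0,0,255, 0,0,0,0,0,0,255, 0,0,0,0,0,0,255]'
```

```text
clock: 10.45
eef_pos: [0.5877, 0.1898, 0.0493]
ee_rot: [[-1.0, 0.0, 0.001], [0.0, 1.0, 0.001], [-0.001, 0.001, -1.0]]
wrist_force: [-0.5, -0.6, 5.4]
grip_width: 0.285
clock: 11.2
eef_pos: [0.5866, 0.1895, 0.168]
ee_rot: [[-1.0, 0.0, -0.001], [0.0, 1.0, -0.0], [0.001, -0.0, -1.0]]
wrist_force: [-0.1, 0.7, -0.6]
grip_width: 0.291
```

Run:
```python
from h import *
a=vision.snapshot("scene");b=vision.snapshot("top");save("e_s",a)
print([(d["confidence"],d["rect"]) for d in vision.trace("scene","red_stopper")[:2]])
cv2.imwrite("pics/e.png",np.hstack([cv2.resize(a["frame"][100:230,270:430],(490,400)),cv2.resize(b["frame"][130:300,60:230],(300,400))])[:,:,::-1])
```

```text
[]
```

View pics/e.png

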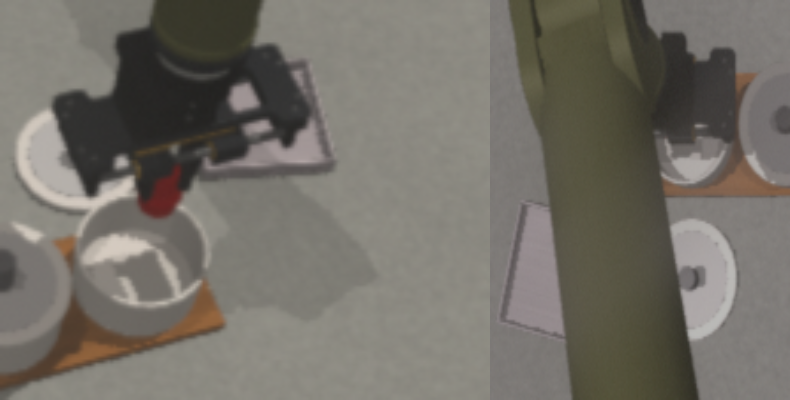

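```bash
python3 -m crank '[-1.8,2.5,0,0,0,0,255, -2.4,3.1,0,0,0,0,255, -2.4,3.1,0,0,0,0,255, -2.4,3.1,0,0,0,0,255, -2.4,3.1,0,0,0,0,255, -2.4,3.1,0,0,0,0,255, 0,0,0,0,0,0,255, 0,0,-4,0,0,0,255, 0,0,-4,0,0,0,255, 0,0,-2.5,0,0,0,255, 0,0,-1,0,0,0,255, 0,0,0,0,0,0,255]'
python3 -m crank '[0,0,-0.8,0,0,0,255, 0,0,0,0,0,0,255, 0,0,0,0,0,0,255]'
```

```text
clock: 12.85
eef_pos: [0.4493, 0.3689, 0.053]
ee_rot: [[-1.0, 0.001, -0.001], [0.001, 1.0, -0.001], [0.001, -0.001, -1.0]]
wrist_force: [-0.1, 0.3, -0.7]
grip_width: 0.29
clock: 13.22
eef_pos: [0.4495, 0.3699, 0.0461]
ee_rot: [[-1.0, 0.0, 0.001], [0.0, 1.0, 0.001], [-0.001, 0.001, -1.0]]
wrist_force: [0.8, 0.3, -1.2]
grip_width: 0.291
```

```bash
python3 -m crank '[0,0,-0.6,0,0,0,255, 0,0,0,0,0,0,255, 0,0,0,0,0,0,255]'
python3 -m crank '[0,0,-0.3,0,0,0,255, 0,0,0,0,0,0,255, 0,0,0,0,0,0,255]'
```

```text
clock: 13.6
eef_pos: [0.4492, 0.3696, 0.0395]
ee_rot: [[-1.0, 0.0, -0.0], [0.0, 1.0, -0.0], [0.0, -0.0, -1.0]]
wrist_force: [0.4, 0.2, -0.0]
grip_width: 0.29
clock: 13.98
eef_pos: [0.4492, 0.3696, 0.0365]
ee_rot: [[-1.0, 0.0, -0.0], [0.0, 1.0, -0.0], [0.0, -0.0, -1.0]]
wrist_force: [-0.6, -0.1, -0.3]
grip_width: 0.289
```

```bash
python3 -m crank '[0,0,-0.2,0,0,0,255, 0,0,0,0,0,0,255, 0,0,0,0,0,0,255]'
```

```text
clock: 14.35
eef_pos: [0.4494, 0.3698, 0.0362]
ee_rot: [[-1.0, 0.0, 0.0], [0.0, 1.0, 0.0], [-0.0, 0.0, -1.0]]
wrist_force: [-3.1, -1.4, 9.2]
grip_width: 0.289
```

Contact felt at the predicted height. I'll release, rise and swing clear.

```bash
python3 -m crank '[0,0,0,0,0,0,200, 0,0,0,0,0,0,150, 0,0,0,0,0,0,105, 0,0,0,0,0,0,105, 0,0,0,0,0,0,105, 0,0,1,0,0,0,105, 0,0,3,0,0,0,105, 0,0,4,0,0,0,105, 0,0,5,0,0,0,105, 0,0,5,0,0,0,105, 0,0,0,0,0,0,105]'
python3 -m crank '[3,-4,0,0,0,0,105, 3,-4,0,0,0,0,105, 3,-4,0,0,0,0,105, 3,-4,0,0,0,0,105, 3,-4,0,0,0,0,105, 0,0,0,0,0,0,105, 0,0,0,0,0,0,105]'
python3 - <<'E'
from h import *
a=vision.snapshot("scene");b=vision.snapshot("top")
j=vision.trace("top","jar")[0];print(onplane(b,cen(j["pixels"]),.13))
t=vision.trace("top","tray")[0];print(onplane(b,cen(t["pixels"]),.018))
for d in vision.trace("top","red_stopper")[:2]:print(d["confidence"],d["rect"],onplane(b,cen(d["pixels"]),.03))
cv2.imwrite("pics/f.png",np.hstack([cv2.resize(a["frame"][90:190,300:420],(420,350)),cv2.resize(b["frame"][200:300,50:150],(350,350))])[:,:,::-1])
E
```

```text
clock: 15.72
eef_pos: [0.4515, 0.3715, 0.2206]
ee_rot: [[-1.0, 0.0, 0.007], [0.0, 1.0, 0.007], [-0.007, 0.007, -1.0]]
wrist_force: [0.5, -0.3, -0.1]
grip_width: 0.581
clock: 16.6
eef_pos: [0.5986, 0.17, 0.2139]
ee_rot: [[-1.0, 0.0, -0.001], [0.0, 1.0, 0.0], [0.001, 0.0, -1.0]]
wrist_force: [-0.5, 0.1, 0.4]
grip_width: 0.585
[ 0.45593764 -0.33922115  0.13      ]
[0.44396195 0.39984134 0.018     ]
0.77 [87.7, 235.1, 104.9, 253.8] [0.44812269 0.37053278 0.03      ]
```

View pics/f.png

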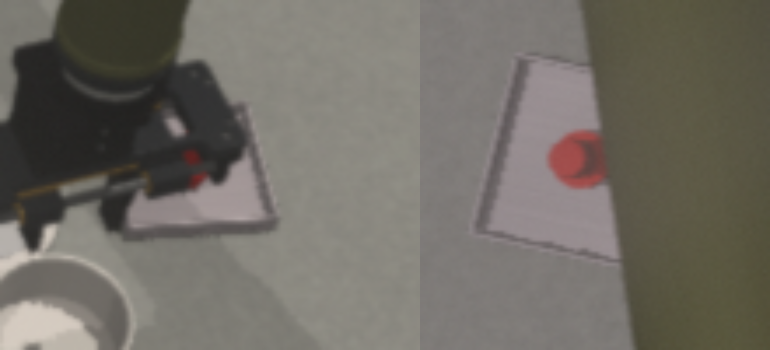

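The top view (right) shows the stopper upright in the tray. Its grip is centred near pixel (92, 244), its plug near (96, 246), and the tray walls are flat and unmoved. The gripper hangs clear, so I'm handing in.

```bash
python3 -c "
from bench import robot
print(robot.close_job())"
```

```text
the job is handed in; nothing more can be done
None
```

The red stopper is standing upright near the middle of the steel tray, and I handed the job in after about 17 s on the robot clock. It was in the first tub I opened (the one at y ≈ 0.184). I laid that lid on the bench in front of the board and left the other two lids on.

- **Stopper:** after release, the top camera placed it at (0.448, 0.371). The tray centre, measured at the start, was (0.447, 0.371). It looked upright, and contact came at the expected height for the tray floor.
- **Lift:** from the arm's rise, its underside reached about 0.136 m above the bench, over the 0.07 m needed.
- **Jar:** it measured within about 1 mm of its starting position.
- **Gripper:** it ended clear of everything, at z ≈ 0.21 m with wrist force near zero.

Three readings were imperfect:
- **Tray reading:** the last one, (0.444, 0.400), disagreed with the start. The arm hid part of the tray; the visible edges looked flat and unmoved.
- **Scene camera:** the gripper partly blocked its final view of the stopper.
- **Lid handling:** I started lifting the lid before the fingers had fully closed, so it was held higher on the knob than planned. When I set it down, the wrist force reached about 29 N.

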